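Preheat the warming plate, build a bun, cover it and start

TASK

Switch the warming plate on to preheat by pressing its green button all the way down, holding it for about a second and letting it come up, while the cover still stands over the plate. Then take the cover off and build the filled bun as one neat stack in the middle of the blue plate: the bun's bottom half first, then every filling that is on the board (in any order), then its seeded top half, all lying flat. Put the cover back over it, level and centred on the plate, press the green button in the same way once more to start the timer (never with the cover off the plate), and do not press the red button, and leave the mug, bottle, jar, mill and bowl where they stand.

Things in the scene. Friction and masses are not known exactly. Their poses are not given: they have to be found in the camera images.
- plate_centre (a point): Centre of the flat top of the round blue ceramic plate (190 mm in diameter) built into the white warming appliance; its z is up, x and y run along the appliance's length and width. Its height is 55 mm over the table.
- warmer: White electric warming plate, fixed, 320 mm (its x) by 220 mm (its y), top face 50 mm high. Origin under its centre. The plate's centre lies 60 mm from the centre towards its +x (far) end; the two buttons stand at its near end, 120 mm from the centre towards -x, 45 mm either side of the midline, which is which varies.
- start (a joint): Travel of the GREEN start button in m: 0 is up, 0.006 fully down. It moves straight down against a spring, which needs 5 N fully down, and springs back when released.
- start_top (a point): Centre of the top face of the green start button (32 mm in diameter); it moves down with the button.
- stop (a joint): Travel of the RED stop button, m, same make as the start button; not to be pressed.
- stop_top (a point): Centre of the top face of the red stop button (32 mm in diameter).
- board: Fixed wooden cutting board, 330 (x) by 235 (y) mm, 18 mm thick; origin under its centre. The layers start on it in any order, about 100 mm apart.
- bun_base: Bottom half of a small firm bun: plain flat disc, golden brown with a pale cut face on top, 62 mm in diameter, 18 mm thick. Origin at the centre of its underside, z axis up. Starts lying flat on the cutting board.
- bun_top: Top half of the bun: golden brown disc with rounded upper edge and pale seeds on top, 62 mm in diameter, 24 mm thick. Origin at the centre of its underside, z axis up. Starts lying flat on the cutting board.
- patty: Rigid round filling slab, dark brown vegetable patty, 60 mm in diameter, 14 mm thick. Origin at the centre of its underside, z axis up. Starts lying flat on the cutting board. May be absent (None throughout).
- cheese: Rigid round filling slab, yellow cheese, 60 mm in diameter, 14 mm thick. Origin at the centre of its underside, z axis up. Starts lying flat on the cutting board. May be absent (None throughout).
- tomato: Rigid round filling slab, red tomato, 60 mm in diameter, 14 mm thick. Origin at the centre of its underside, z axis up. Starts lying flat on the cutting board. May be absent (None throughout).
- courgette: Rigid round filling slab, courgette slab, dark green rim and pale green top, 60 mm in diameter, 14 mm thick. Origin at the centre of its underside, z axis up. Starts lying flat on the cutting board. May be absent (None throughout).
- cover: Translucent green food cover, an upside-down bowl: 160 mm across its rim, 115 mm high, inside 110 mm high, 152 mm wide at the rim, 112 mm at the top; on top an upright green knob 24 mm in diameter, 40 mm tall (155 mm in all). About 0.16 kg. Origin at the centre of the rim, z up. Starts on the plate. Free worktop to put it: right of the cutting board (x about 0.48, y about -0.38).
- mug: White mug, a bystander to be left alone. Origin at the centre of its underside. 80 mm wide, 90 mm high.
- sauce: Red sauce bottle, a bystander to be left alone. Origin at the centre of its underside. 60 mm wide, 170 mm high.
- jar: Amber jar, a bystander to be left alone. Origin at the centre of its underside. 70 mm wide, 100 mm high.
- pepper: Pepper mill, a bystander to be left alone. Origin at the centre of its underside. 48 mm wide, 125 mm high.
- bowl: Blue bowl, a bystander to be left alone. Origin at the centre of its underside. 120 mm wide, 50 mm high.
Things that resemble listed ones, but are neither listed nor needed, are in the scene too. Several things have the shape of the cover; the one meant has the colours described above.

How it is judged:
By the outcome, as a careful person would: the job done as asked, in the order asked, and still so for the second after the job is handed in, with the robot touching nothing.
Of patty, cheese, tomato, courgette only 2 to 4 are there at a start; the rules pass over those that are not, and their reading is None.
At some moment in a run one of cover may be knocked a few centimetres aside while the robot is not near it.
Once in a run the grip may slacken for a moment while it holds something.
It also fails if it takes over 200 s, if anything falls off the work surface, if the arm or the gripper's body presses on something with over 40 N, if the wrist force passes 120 N, or if a joint passes its speed limit or range.

ROBOT

A 6-joint arm with a two-finger parallel gripper is mounted at the origin on the work surface. World frame = base frame: x ahead of the robot, y to its left, z up, the work surface at z = 0. Lengths are in m, angles in rad, forces in N, time in s.
With the tool pointing down it reaches from about 0.275 to 1 m from the base axis. Payload 8.4 kg.
Tool frame: the origin (TCP) lies on the centre line of the jaws, within the pads' length; the fingertips stand 17 mm ahead of it and the grasp point (between the pads) lies 2 mm behind it (bot.tcp_to_tips is the z of the fingertips in the tool frame, in m); z points along the fingers, y is the line along which they close (so a half turn about z gives the same grasp; the last joint's range is limited). The gripper opens to 85 mm and grips with 20 to 120 N. Pads are 22 mm wide; open, the fingers measure 114 mm over their backs; the gripper's body (76 mm by 85 mm) begins 54 mm behind the grasp point. The pads swing forward as they close: fully open they stand 13 mm farther back than shut.
Start: joints at [1.178, 0.353, 1.633, -0, 1.155, -0.002], TCP at [0.238, 0.578, 0.248] pointing down, gripper open.
Joint ranges: [-2.63, 2.63], [-0.92, 2.1], [0.06, 2.66], [-1.3, 4.44], [0, 2.69], [-3.02, 3.02]. Speed limits (rad/s): [2.22, 2.22, 2.79, 3.14, 3.14, 3.14].

INTERFACE

Orientations are given as a unit quaternion [x, y, z, w].
In Python, from workcell import bot, hand, kinematics, get_obs, vision, hand_in gives the robot as it stands. The module is installed in compiled form; this text tells all that it offers. Calls block until the motion is done:
- bot.reach(position, orientation): joint-space move of the TCP to a pose.
- bot.servo_line(position, ori=None, velocity=0.15): straight line of the TCP; ori=None keeps the orientation; velocity is the mean speed in m/s.
- bot.goto_joints(angles): joint-space move.
- hand.move_gripper(opening, strength=None): finger opening in m; strength is the grip in N (None keeps the last); returns when the fingers have stopped.
- bot.dwell(seconds).
- kinematics.solve_ik(position, orientation): joint angles nearest the present ones, or None.
- get_obs(): the state.
- vision.read_camera(name): name is "scene" or "top"; returns a dict with "frame" (384x512x3 uint8, red, green, blue), "intrinsics" (3x3 intrinsics, pixels), "view" (4x4, takes a point from world to camera coordinates). Camera axes: x right, y down, z forward; pixel columns grow to the right and rows downward; lengths in m; the calibration is good to about 2 mm. A picture is of the moment at which its call begins. There is no depth.
A pose or a line that the arm cannot do raises bot.IKError and nothing moves.
- hand_in(): hands the job in; it is judged then, once.
The state is a dict: "time_s": time; "joint_pos": joint angles; "joint_vel": joint speeds; "joint_efforts": joint torques, N m; "position": TCP position; "orientation": TCP orientation; "wrist_force": force on the tool from outside, world axes, zero at the start; "ft_torque": the same for the moment, N m; "gripper_width": finger opening in m; "grip_force": force on a finger pad.
Only numpy, scipy, OpenCV 4.12 (cv2) and the standard library are available. Lean on these libraries where they do the work, as an engineer would, in place of code of your own. Each camera call takes 0.05 s, during which the arm holds its last target. There are 200 camera calls.

## Working session

There is one attempt and no reset: what is moved stays moved. The work goes in short steps, each a Python script; the robot and the scene stay as the last script left them, time stands still between calls to the robot, and variables do not carry over. Pictures are saved under pics/ and viewed, at most 14 in all, crops included, and the job is handed in when it is done.

```bash
mkdir -p pics; ls; python3 - <<'E'
from workcell import bot,vision,get_obs
import cv2
for n in("scene","top"):
    d=vision.read_camera(n);cv2.imwrite(f"pics/{n}0.png",d["frame"][:,:,::-1]);print(d["intrinsics"],d["view"])
o=get_obs();print(o)
E
```

```text
pics
[[360.7691214    0.         258.68990619]
 [  0.         360.7691214  193.255204  ]
 [  0.           0.           1.        ]] [[ 0.57599246  0.81732788  0.01441614 -0.39066178]
 [ 0.58228696 -0.39784777 -0.70898452 -0.19395623]
 [-0.57373739  0.41676407 -0.70507668  1.46538982]
 [ 0.          0.          0.          1.        ]]
[[426.12178367   0.         255.62083226]
 [  0.         426.12178367 196.08402801]
 [  0.           0.           1.        ]] [[ 0.03018628 -0.99953895  0.00326596  0.11659338]
 [-0.99744    -0.03033448 -0.06475542  0.51135098]
 [ 0.06482464 -0.00130287 -0.99789582  1.28936201]
 [ 0.          0.          0.          1.        ]]
{'time_s': 0.1, 'joint_pos': array([ 1.17759191e+00,  3.53581954e-01,  1.63406803e+00,  4.42208022e-06,
        1.15522203e+00, -2.39638656e-03]), 'joint_vel': array([-0.00157322, -0.00106199, -0.00232025, -0.00187377, -0.00087165,
       -0.00148655]), 'joint_efforts': array([ 3.12409858e-03, -6.06359267e+01, -3.42824650e+01,  2.73165188e-04,
        3.98748482e-03,  9.09454911e-06]), 'position': array([0.23792117, 0.57749089, 0.2476313 ]), 'orientation': array([ 1.94163715e-01,  9.80968930e-01, -6.26807148e-04, -1.27687851e-04]), 'wrist_force': array([ 0.37814442, -0.00774717, -0.19747607]), 'ft_torque': array([ 0.06301862, -0.06138513,  0.00324898]), 'grip_force': 0.0, 'gripper_width': 0.08548413154296836}
```

View pics/scene0.png

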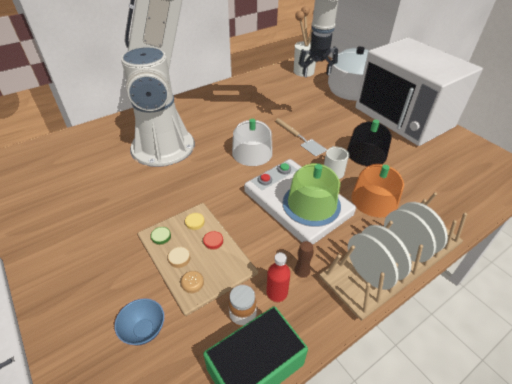

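View pics/top0.png

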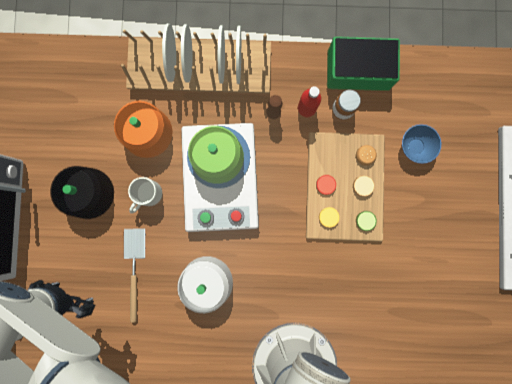

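```bash
cat > h.py <<'E'
import numpy as np, cv2
from workcell import bot,hand,kinematics,get_obs,vision,hand_in
def cam(n): return vision.read_camera(n)
def ray(d,uv):
    R=d["view"][:3,:3];t=d["view"][:3,3]
    v=R.T@np.linalg.inv(d["intrinsics"])@np.array([uv[0],uv[1],1.]);return -R.T@t,v/np.linalg.norm(v)
def onz(d,uv,z):
    c,v=ray(d,uv);return c+v*(z-c[2])/v[2]
def tri(d1,u1,d2,u2):
    A=[];b=[]
    for d,u in((d1,u1),(d2,u2)):
        c,v=ray(d,u);P=np.eye(3)-np.outer(v,v);A.append(P);b.append(P@c)
    return np.linalg.lstsq(np.vstack(A),np.hstack(b),rcond=None)[0]
def proj(d,p):
    q=d["intrinsics"]@(d["view"][:3,:3]@np.array(p)+d["view"][:3,3]);return q[:2]/q[2]
def blobs(d,lo,hi,box,amin=15):
    """HSV blobs in box (u0,v0,u1,v1): (area,u,v,w,h), largest first"""
    u0,v0,u1,v1=box
    m=cv2.inRange(cv2.cvtColor(d["frame"],cv2.COLOR_RGB2HSV)[v0:v1,u0:u1],np.array(lo),np.array(hi))
    n,_,s,c=cv2.connectedComponentsWithStats(m)
    return sorted([(int(s[i,4]),round(c[i,0]+u0,1),round(c[i,1]+v0,1),int(s[i,2]),int(s[i,3])) for i in range(1,n) if s[i,4]>=amin],reverse=True)
def q(a): # tool down, jaws closing along heading a
    f=(a+np.pi/2)/2;return np.array([np.cos(f),np.sin(f),0,0])
E
python3 - <<'E'
from h import *
t=cam("top");s=cam("scene")
cv2.imwrite("pics/crop1.png",cv2.resize(t["frame"][115:245,175:390,::-1],(795,481),interpolation=cv2.INTER_CUBIC))
cv2.imwrite("pics/crop2.png",cv2.resize(s["frame"][150:300,140:360,::-1],(792,540),interpolation=cv2.INTER_CUBIC))
print("tips",bot.tcp_to_tips)
for d,n,bx in((t,"top",(175,115,265,245)),(s,"scene",(240,150,360,240))):
    print(n,"green",blobs(d,(40,80,40),(90,255,255),bx)[:6]); print("red",blobs(d,(170,120,80),(180,255,255),bx)[:3],blobs(d,(0,150,80),(5,255,255),bx)[:3]); print("blue",blobs(d,(95,80,40),(125,255,255),bx)[:3])
E
```

```text
tips 0.017
top green [(2414, np.float64(215.4), np.float64(154.1), 55, 57), (91, np.float64(204.9), np.float64(217.1), 11, 11)]
red [] [(74, np.float64(235.8), np.float64(215.8), 10, 10)]
blue [(224, np.float64(242.8), np.float64(149.0), 25, 47), (28, np.float64(190.0), np.float64(166.0), 5, 16)]
scene green [(2305, np.float64(313.9), np.float64(192.0), 52, 57), (45, np.float64(284.4), np.float64(166.5), 9, 6)]
red [] [(43, np.float64(264.8), np.float64(177.2), 9, 7)]
blue [(317, np.float64(307.7), np.float64(214.8), 56, 34)]
```

View pics/crop1.png

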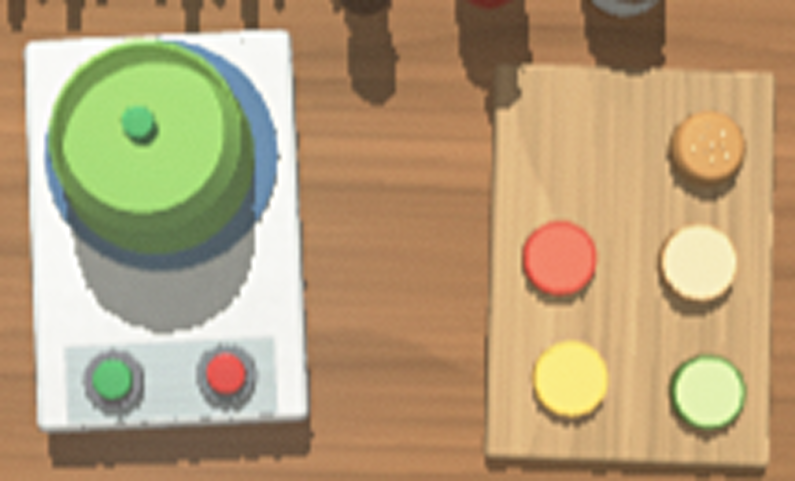

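View pics/crop2.png

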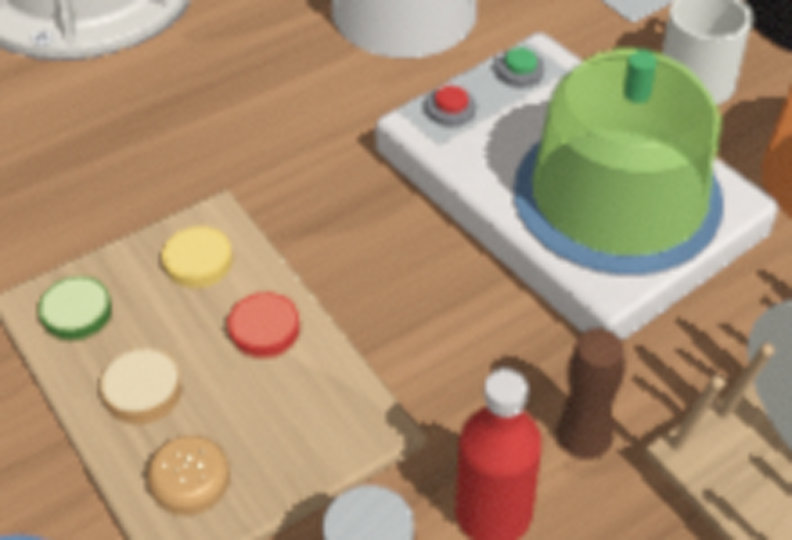

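The layers are the seeded bun top (367,155), bun base (364,186), tomato (326,185), cheese (329,217) and courgette (366,221), all in the top view. There is no patty.

Four things have the cover's shape in the top view: green (215,155), orange (142,127), black (83,192) and white (206,285). The green translucent one on the plate fits the description, and the crop confirms it. The green button is at (205,217) and the red one at (236,216).

```bash
python3 - <<'E'
from h import *
np.set_printoptions(precision=4,suppress=True)
t=cam("top");s=cam("scene")
G=((40,80,40),(90,255,255));R=((0,150,80),(5,255,255))
f=lambda d,c,b:blobs(d,*c,b)[0][1:3]
g=tri(t,f(t,G,(190,205,225,230)),s,f(s,G,(275,158,294,175)));r=tri(t,f(t,R,(225,205,250,230)),s,f(s,R,(255,168,275,187)))
print("green",g,"red",r,np.linalg.norm(g-r))
hs=cv2.cvtColor(t["frame"],cv2.COLOR_RGB2HSV);hc=cv2.cvtColor(s["frame"],cv2.COLOR_RGB2HSV)
print("knob/dome/button hsv",hs[148,212],hs[160,215],hc[172,318],hc[195,314])
K=((66,80,40),(90,255,255))
print(blobs(t,*K,(185,120,255,200),5),blobs(s,*K,(285,155,345,225),5))
for n,u in dict(top=(367,155),base=(364,186),tom=(326,185),che=(329,217),cou=(366,221),board=(345,200)).items(): print(n,hs[u[1],u[0]])
# white top outline of warmer
m=cv2.inRange(hs,np.array((0,0,190)),np.array((180,60,255)));m[:, :178]=0;m[:,265:]=0;m[:115]=0;m[240:]=0
rc=cv2.minAreaRect(np.argwhere(m)[:,::-1].astype(np.float32));print(rc)
c=cv2.boxPoints(rc);P=[onz(t,x,.05) for x in c];print(np.array(P),np.mean(P,0))
E
```

```text
green [0.4382 0.2793 0.064 ] red [0.4448 0.1888 0.0643] 0.09069696714375705
knob/dome/button hsv [ 65 118 196] [ 46 114 221] [ 68 128 141] [ 44 103 195]
[(37, np.float64(211.9), np.float64(147.4), 7, 8)] [(77, np.float64(317.5), np.float64(170.7), 8, 13), (22, np.float64(286.4), np.float64(166.5), 4, 6)]
top [ 16 127 213]
base [ 24  55 246]
tom [  6 143 241]
che [ 26 121 250]
cou [ 36  66 241]
board [ 18 102 225]
((218.8989715576172, 176.27732849121094), (104.89169311523438, 72.51603698730469), 87.39744567871094)
[[0.7116 0.3656 0.05  ]
 [0.7284 0.1475 0.05  ]
 [0.4135 0.1237 0.05  ]
 [0.3973 0.3383 0.05  ]] [0.5627 0.2438 0.05  ]
```

```bash
cat >> h.py <<'E'
GREEN=np.array([.4382,.2793,.064]);YAW=.076;PLATE=np.array([.6212,.2480,.055])
def press():
    hand.move_gripper(0.0)
    o=q(np.arctan2(GREEN[1],GREEN[0]));x,y=GREEN[:2]
    bot.reach([x,y,.20],o);bot.servo_line([x,y,.093],velocity=.12);bot.dwell(.2)
    f0=get_obs()["wrist_force"][2];z=.087;log=[]
    while z>.066:
        bot.servo_line([x,y,z],velocity=.02);ob=get_obs();f=ob["wrist_force"][2]-f0
        log.append((round(ob["position"][2],4),round(f,1)))
        if abs(f)>12: break
        z-=.001
    bot.dwell(1.0);print(log,get_obs()["wrist_force"][2]-f0)
    bot.servo_line([x,y,.20],velocity=.1)
E
python3 - <<'E'
from h import *
np.set_printoptions(precision=4,suppress=True)
p=get_obs()["position"];bot.servo_line([p[0],p[1],.29])
a=np.arctan2(GREEN[1],GREEN[0]);bot.reach([GREEN[0],GREEN[1],.29],q(a))
press()
t=cam("top");s=cam("scene")
print(get_obs()["time_s"],onz(t,(211.9,147.4),.21))
K=((66,80,40),(90,255,255))
print(blobs(t,*K,(185,120,255,200),5)[:2],blobs(s,*K,(300,155,345,225),5)[:2])
E
```

```text
[(np.float64(0.0871), np.float64(4.0)), (np.float64(0.0861), np.float64(4.3)), (np.float64(0.0851), np.float64(5.4)), (np.float64(0.0841), np.float64(4.9)), (np.float64(0.0831), np.float64(5.7)), (np.float64(0.0829), np.float64(16.5))] 17.145130702156596
8.6667 [0.6196 0.251  0.21  ]
[(42, np.float64(213.0), np.float64(133.2), 7, 8)] [(79, np.float64(325.7), np.float64(177.8), 8, 13)]
```

```bash
python3 - <<'E'
from h import *
np.set_printoptions(precision=4,suppress=True)
t=cam("top");s=cam("scene")
K=((66,80,40),(90,255,255))
b=blobs(t,*K,(185,110,255,200),5)[0];k=onz(t,b[1:3],.21)
sb=blobs(s,*K,(300,155,345,225),5)[0];print("knob",k,"tri",tri(t,b[1:3],s,(sb[1],sb[2]-sb[4]/2+2)), k-PLATE)
a=np.arctan2(k[1],k[0]);o=q(a)
hand.move_gripper(.06);bot.reach([k[0],k[1],.30],o)
bot.servo_line([k[0],k[1],.192],velocity=.12);print(get_obs()["wrist_force"])
hand.move_gripper(0,40);ob=get_obs();print(ob["gripper_width"],ob["grip_force"])
bot.servo_line([k[0],k[1],.34],velocity=.1);print(get_obs()["wrist_force"],get_obs()["gripper_width"])
t=cam("scene");cv2.imwrite("pics/lift.png",t["frame"][:,:,::-1])
E
```

```text
knob [0.6572 0.2489 0.21  ] tri [0.6574 0.2488 0.2076] [0.036  0.0009 0.155 ]
[-0.0434 -0.6957  0.3941]
0.02286414413265004 39.444555044174194
[-0.4965  0.375  -2.0959] 0.023030402988539145
```

View pics/lift.png

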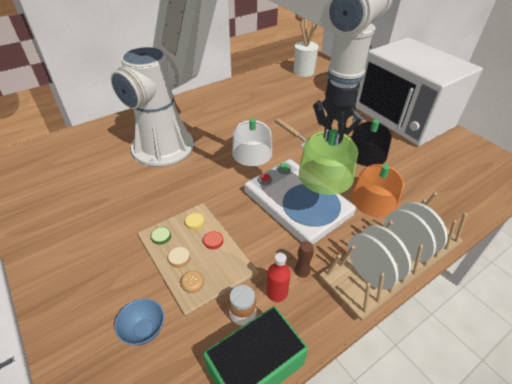

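The cover hangs level from the knob (333,137) and the plate is bare. I'll set the cover down on the free worktop.

```bash
python3 - <<'E'
from h import *
np.set_printoptions(precision=4,suppress=True)
for p in((.52,.1),(.50,-.15),(.48,-.38)): bot.servo_line([*p,.34],q(np.arctan2(p[1],p[0])),velocity=.3)
print(get_obs()["gripper_width"])
bot.servo_line([.48,-.38,.15],velocity=.15);z=.145;bot.dwell(.2);f0=get_obs()["wrist_force"][2]
while z>.128:
    bot.servo_line([.48,-.38,z],velocity=.03)
    if get_obs()["wrist_force"][2]-f0>1.2: break
    z-=.002
print(z,get_obs()["wrist_force"],get_obs()["gripper_width"])
hand.move_gripper(.06);bot.servo_line([.48,-.38,.30],velocity=.2)
bot.reach([.35,-.30,.35],q(-.7))
t=cam("top");s=cam("scene");print(get_obs()["time_s"])
B=((95,80,40),(125,255,255))
b=blobs(t,*B,(180,115,265,245));print("plate",b[0],onz(t,b[0][1:3],.055), b[0][3]/90.)
K=((66,80,40),(90,255,255));print(blobs(t,*K,(330,120,512,300),5)[:3])
hs=cv2.cvtColor(t["frame"],cv2.COLOR_RGB2HSV)
for n,c,bx,z in(("tomato",((0,130,120),(9,255,255)),(310,165,345,205),.032),("cheese",((22,112,120),(32,255,255)),(310,197,348,238),.032),("cour",((31,40,50),(80,255,255)),(348,200,384,240),.032),("base",((21,30,225),(30,95,255)),(346,168,382,206),.036),("top",((8,118,100),(17,255,220)),(350,138,384,170),.042)):
    b=blobs(t,*c,bx)[:2];print(n,b,onz(t,b[0][1:3],z))
cv2.imwrite("pics/c3.png",cv2.resize(t["frame"][110:310,300:512,::-1],None,fx=2.8,fy=2.8,interpolation=cv2.INTER_CUBIC))
E
```

```text
0.023296917468678447
0.145 [-0.211  -0.6917 -0.9211] 0.022930624736390997
20.2833
plate (2989, np.float64(218.3), np.float64(156.5), 62, 62) [0.6203 0.2472 0.055 ] 0.6888888888888889
[(75, np.float64(440.1), np.float64(208.9), 13, 7)]
tomato [(320, np.float64(325.9), np.float64(184.4), 20, 20)] [ 0.5486 -0.08    0.032 ]
cheese [(309, np.float64(329.0), np.float64(216.6), 19, 20)] [ 0.4512 -0.0913  0.032 ]
cour [(326, np.float64(366.1), np.float64(220.6), 21, 20)] [ 0.4426 -0.2036  0.032 ]
base [(294, np.float64(363.9), np.float64(185.2), 19, 20)] [ 0.5493 -0.1944  0.036 ]
top [(119, np.float64(364.5), np.float64(157.5), 21, 21)] [ 0.6328 -0.1935  0.042 ]
```

View pics/c3.png

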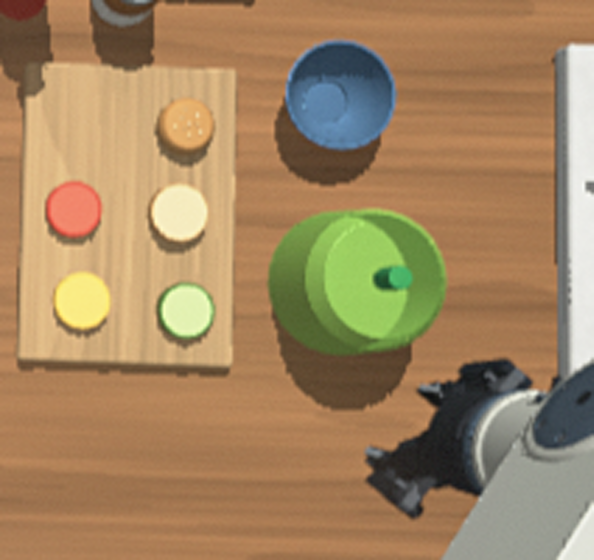

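```bash
cat >> h.py <<'E'
PLATE=np.array([.6207,.2476,.055]);H=np.pi/2
def pick(x,y,zt):
    """grip a disc lying with its underside on the board; zt = TCP height of grasp"""
    o=q(H);hand.move_gripper(.078);bot.reach([x,y,.17],o);bot.servo_line([x,y,zt],velocity=.15)
    hand.move_gripper(.0,45);ob=get_obs();print("grip",ob["gripper_width"],ob["grip_force"],ob["wrist_force"])
    bot.servo_line([x,y,.25],velocity=.15);print("up",get_obs()["gripper_width"],get_obs()["grip_force"])
def carry():
    bot.servo_line([PLATE[0],PLATE[1],.25],q(H),velocity=.3)
    ob=get_obs();print("over plate",ob["gripper_width"],ob["grip_force"])
E
python3 - <<'E'
from h import *
np.set_printoptions(precision=4,suppress=True)
x,y=.5485,-.1944
o=q(H);hand.move_gripper(.074);bot.reach([.50,-.30,.32],o);bot.reach([x,y,.17],o);bot.servo_line([x,y,.05],velocity=.15);bot.dwell(.3)
f0=get_obs()["wrist_force"][2];z=.046
while z>.02:
    bot.servo_line([x,y,z],velocity=.03);bot.dwell(.05);f=get_obs()["wrist_force"][2]-f0
    if f>3: break
    z-=.001
print("contact",z,f)
t=cam("scene");cv2.imwrite("pics/c4.png",cv2.resize(t["frame"][170:310,120:270,::-1],None,fx=3.8,fy=3.8,interpolation=cv2.INTER_CUBIC))
E
```

```text
contact 0.02499999999999998 14.808364786252355
```

View pics/c4.png

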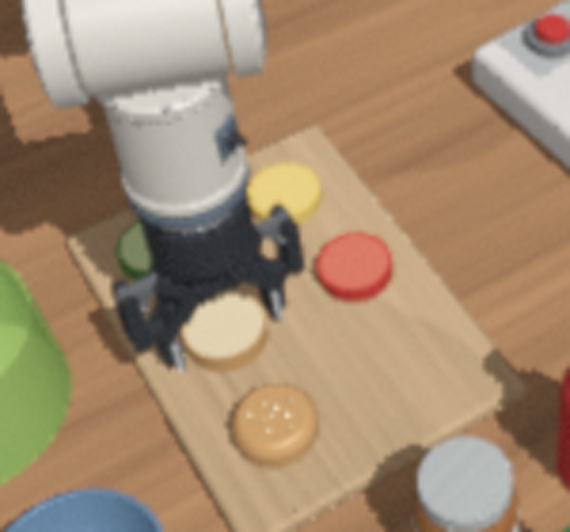

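Fingers straddle the base (centre ≈(225,330) in the crop). They touched the board at TCP 25 mm, so open tips stand about 8 mm ahead of the TCP. I'll grip 5 mm higher.

```bash
cat >> h.py <<'E'
ZG=.030  # TCP height of grasp on the board: underside + .012
def place(support,opened=.078):
    z=support+.012;x,y=PLATE[:2]
    bot.servo_line([x,y,z+.02],velocity=.15);bot.dwell(.2);f0=get_obs()["wrist_force"][2];w=z+.004;f=0
    while w>z-.003:
        bot.servo_line([x,y,w],velocity=.03);bot.dwell(.05);f=get_obs()["wrist_force"][2]-f0
        if f>2.5: break
        w-=.001
    print("set",w-z,f);hand.move_gripper(opened);bot.servo_line([x,y,.25],velocity=.2)
def look(name,lo,hi,z):
    t=cam("top");b=blobs(t,lo,hi,(195,130,245,180))
    if b: p=onz(t,b[0][1:3],z);print(name,b[0],p[:2]-PLATE[:2])
E
python3 - <<'E'
from h import *
np.set_printoptions(precision=4,suppress=True)
x,y=.5485,-.1944
bot.servo_line([x,y,ZG],velocity=.03);hand.move_gripper(0,45);ob=get_obs();print(ob["gripper_width"],ob["grip_force"],ob["wrist_force"])
bot.servo_line([x,y,.25],velocity=.12);carry();place(.055)
bot.reach([.50,.0,.30],q(H));print(get_obs()["time_s"])
look("base",(21,30,150),(30,130,255),.073)
for n in("scene","top"):
    d=cam(n);c=d["frame"][150:300,140:360] if n=="scene" else d["frame"][115:245,175:390]
    cv2.imwrite(f"pics/p5{n}.png",cv2.resize(c[:,:,::-1],None,fx=3.5,fy=3.5,interpolation=cv2.INTER_CUBIC))
E
```

```text
0.06049494444066938 47.95398831367493 [-1.2816  0.4668  4.9185]
over plate 0.060493534546405846 48.58616888523102
set -0.0010000000000000009 11.036265744275122
41.4583
base (309, np.float64(217.6), np.float64(155.1), 20, 20) [0.0008 0.0002]
```

View pics/p5top.png

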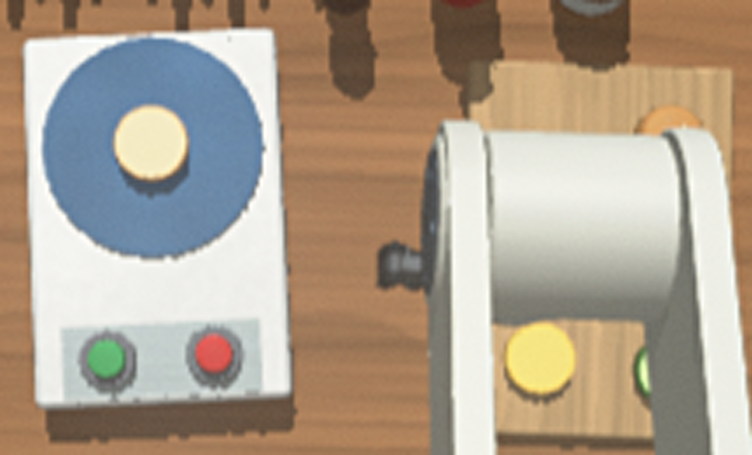

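The base lies centred on the blue plate at (151,142) in the crop, within 1 mm. Next are the fillings.

```bash
python3 - <<'E'
from h import *
import sys
np.set_printoptions(precision=4,suppress=True)
for i,(n,x,y,c) in enumerate((("tomato",.5486,-.080,((0,130,100),(9,255,255))),("cheese",.4512,-.0913,((22,105,100),(32,255,255))))):
    pick(x,y,ZG);w=get_obs()["gripper_width"];carry()
    w2=get_obs()["gripper_width"]
    if not(.05<w2<.07): sys.exit("lost "+n)
    s=.073+.014*i;place(s);bot.reach([.50,-.02,.30],q(H));look(n,*c,s+.014);print(get_obs()["time_s"])
d=cam("scene");cv2.imwrite("pics/p6.png",cv2.resize(d["frame"][150:300,140:360,::-1],None,fx=3.5,fy=3.5,interpolation=cv2.INTER_CUBIC))
E
```

```text
grip 0.058120695592809586 46.570202708244324 [-2.364   1.3303  8.0362]
up 0.05817674608059553 48.11129629611969
over plate 0.05840195056922646 48.114638328552246
set 0.0010000000000000009 5.9368840736971
tomato (265, np.float64(217.3), np.float64(155.1), 20, 21) [-0.0014 -0.0002]
52.25
grip 0.05825474110463029 45.978904366493225 [-1.4     0.9512 10.1048]
up 0.058340806726520054 48.11746001243591
over plate 0.0581759397360492 48.12069118022919
set 0.0010000000000000009 3.123192094413329
cheese (320, np.float64(216.7), np.float64(154.4), 20, 20) [-0.0017  0.0003]
62.8667
```

View pics/p6.png

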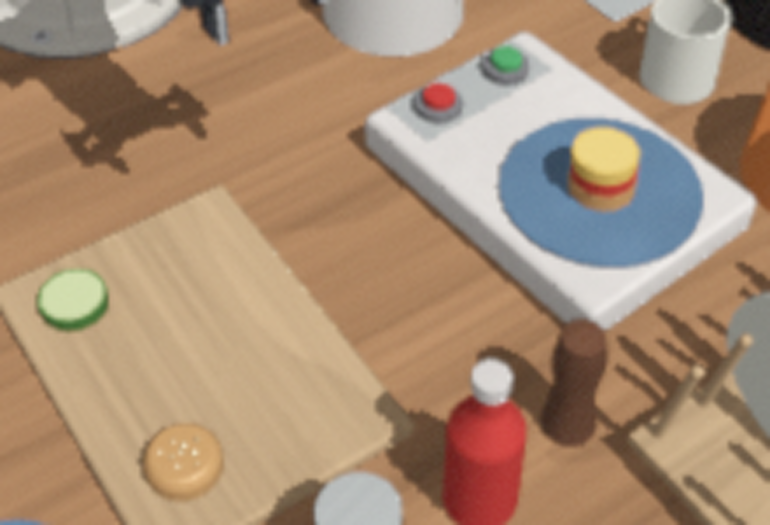

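The stack is neat so far at (604,165) in the crop. Courgette and bun top remain.

```bash
sed -i 's/^ZG=.030/ZG=.031/' h.py; python3 - <<'E'
from h import *
import sys
np.set_printoptions(precision=4,suppress=True)
def go(n,x,y,s):
    pick(x,y,ZG);carry();w=get_obs()["gripper_width"]
    if not(.05<w<.07): sys.exit("lost "+n)
    place(s);bot.reach([.42,-.05,.30],q(H));print(get_obs()["time_s"])
t=cam("top");bt=onz(t,(366.4,154.5),.038);print(bt)
go("cour",.4426,-.2036,.101);look("cour",(31,40,50),(80,255,255),.115)
if abs(bt[0]-.64)<.015 and abs(bt[1]+.2)<.015: go("top",bt[0],bt[1],.115);look("top",(8,100,60),(20,255,255),.135)
for n in("scene","top"):
    d=cam(n);c=d["frame"][140:270,240:390] if n=="scene" else d["frame"][115:245,175:325]
    cv2.imwrite(f"pics/p7{n}.png",c[:,:,::-1])
a=np.hstack([cv2.imread("pics/p7scene.png"),cv2.imread("pics/p7top.png")]);cv2.imwrite("pics/p7.png",cv2.resize(a,None,fx=2.6,fy=2.6,interpolation=cv2.INTER_CUBIC))
E
```

```text
[ 0.6428 -0.2002  0.038 ]
grip 0.058213383522786766 46.09198272228241 [-2.1242  1.3438 10.0986]
up 0.05812478318308638 48.0987149477005
over plate 0.05811593507015879 48.101200461387634
set 0.0020000000000000018 3.50501457772762
73.875
cour (359, np.float64(216.3), np.float64(153.4), 21, 22) [-0.0011  0.0003]
grip 0.06054334215593154 48.53047728538513 [-0.5963  0.6874  5.7027]
up 0.06042709397049359 48.62371265888214
over plate 0.060542621840352445 48.628259897232056
set 0.0020000000000000018 5.94839980291921
84.7083
top (313, np.float64(215.9), np.float64(151.9), 22, 20) [-0.0001 -0.0004]
```

View pics/p7.png

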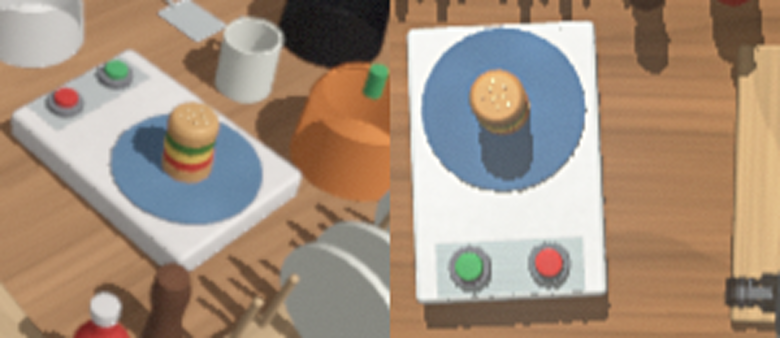

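The stack is complete and flat, with the bun top at (497,97) in the right panel. Now the cover.

```bash
python3 - <<'E'
from h import *
np.set_printoptions(precision=4,suppress=True)
bot.reach([.45,.05,.36],q(H))
K=((66,80,40),(90,255,255));t=cam("top");b=blobs(t,*K,(400,150,512,260),5);k=onz(t,b[0][1:3],.152);print(b[:3],k)
a=np.arctan2(k[1],k[0]);hand.move_gripper(.06);bot.reach([k[0],k[1],.30],q(a));bot.servo_line([k[0],k[1],.138],velocity=.15)
hand.move_gripper(0,60);ob=get_obs();print(ob["gripper_width"],ob["grip_force"],ob["wrist_force"])
bot.servo_line([k[0],k[1],.37],velocity=.12)
for p in((.50,-.15),(.52,.1),PLATE[:2]): bot.servo_line([*p[:2],.37],q(np.arctan2(p[1],p[0])),velocity=.25)
bot.dwell(.3);ob=get_obs();print(ob["gripper_width"],ob["grip_force"],ob["wrist_force"],ob["time_s"])
d=cam("scene");e=cam("top");a=np.hstack([d["frame"][60:240,240:400],e["frame"][70:250,140:300]])
cv2.imwrite("pics/p8.png",cv2.resize(a[:,:,::-1],None,fx=2.4,fy=2.4,interpolation=cv2.INTER_CUBIC))
E
```

```text
[(75, np.float64(440.1), np.float64(208.9), 13, 7)] [ 0.4789 -0.3748  0.152 ]
0.022243220294026745 58.496493101119995 [-0.1139  0.2904  5.8058]
0.022553465417960033 58.778151869773865 [-0.1426 -1.2208 -1.5472] 94.475
```

View pics/p8.png

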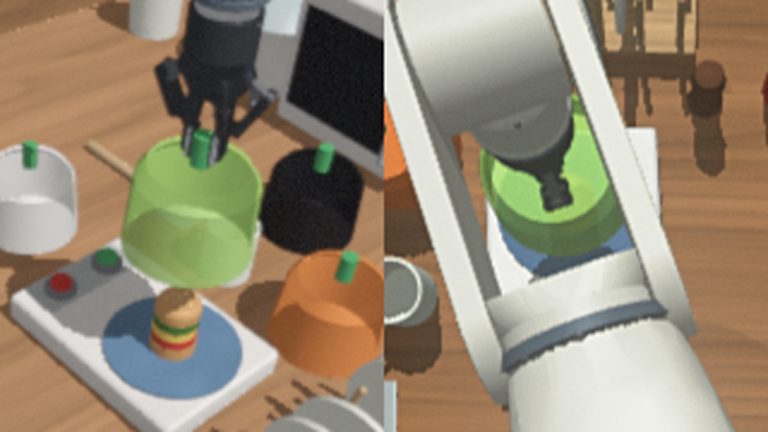

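The cover hangs level over the stack at (195,215) in the left panel. I'll lower it, release and measure.

```bash
python3 - <<'E'
from h import *
np.set_printoptions(precision=4,suppress=True)
x,y=PLATE[:2]+[-.001,.003]
bot.servo_line([x,y,.37],velocity=.05);bot.servo_line([x,y,.205],velocity=.1);bot.dwell(.3);f0=get_obs()["wrist_force"][2];z=.2
while z>.186:
    bot.servo_line([x,y,z],velocity=.03);bot.dwell(.05);f=get_obs()["wrist_force"][2]-f0
    if f>2.5: break
    z-=.001
print("set",z,f);hand.move_gripper(.06);bot.servo_line([x,y,.32],velocity=.15)
bot.reach([.40,.05,.34],q(H))
K=((66,80,40),(90,255,255));t=cam("top");s=cam("scene")
b=blobs(t,*K,(185,110,255,200),5)[0];k=onz(t,b[1:3],.209);print(b,k-PLATE,get_obs()["time_s"])
sb=blobs(s,*K,(300,150,345,225),5)[0];print(tri(t,b[1:3],s,(sb[1],sb[2]-sb[4]/2+2)))
a=np.hstack([s["frame"][130:260,240:390],t["frame"][115:245,150:300]])
cv2.imwrite("pics/p9.png",cv2.resize(a[:,:,::-1],None,fx=2.6,fy=2.6,interpolation=cv2.INTER_CUBIC))
E
```

```text
set 0.193 6.265522598557416
(40, np.float64(213.5), np.float64(147.4), 8, 8) [-0.0007 -0.0007  0.154 ] 102.25
[0.6198 0.2466 0.2082]
```

View pics/p9.png

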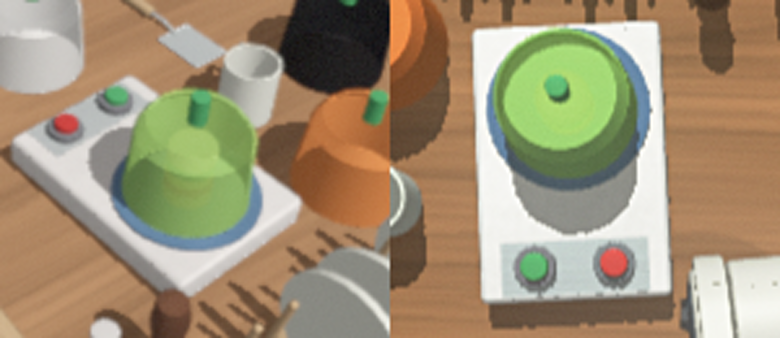

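The cover stands level, its knob within 1 mm of the plate's centre. Now the second press, a check and the hand-in.

```bash
python3 - <<'E'
from h import *
np.set_printoptions(precision=4,suppress=True)
a=np.arctan2(GREEN[1],GREEN[0]);bot.reach([GREEN[0],GREEN[1],.29],q(a));press()
bot.servo_line([GREEN[0],GREEN[1],.32],velocity=.2);bot.reach([.40,.05,.34],q(H));bot.dwell(.5)
t=cam("top");b=blobs(t,(66,80,40),(90,255,255),(185,110,255,200),5)[0];e=onz(t,b[1:3],.209)-PLATE;print(e,get_obs()["time_s"])
if np.hypot(*e[:2])<.006: print(hand_in())
E
```

```text
[(np.float64(0.0871), np.float64(2.0)), (np.float64(0.0861), np.float64(3.1)), (np.float64(0.0851), np.float64(2.5)), (np.float64(0.0841), np.float64(2.9)), (np.float64(0.0831), np.float64(4.5)), (np.float64(0.0829), np.float64(15.0))] 15.77150599703142
[-0.0015 -0.001   0.154 ] 112.475
the job is handed in; nothing more can be done
None
```

I handed the job in at about 112 s: green button pressed before and after, both times with the cover on the plate (knocked about 36 mm off-centre around the first press); bun base, tomato, cheese, courgette and seeded top stacked mid-plate (no patty was on the board); cover back level and within 2 mm of centre.

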